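# Clear the housing cover and hold it open for inspection

## Task

Using the scraper block, sweep all four copper offcuts off the closed cover flap into the catch tray beside it, without touching the offcuts with the fingers, then set the scraper down on the bench, clear of the housing. Then lift the flap by its stub handle until it is parallel with the index arm at its side (to within a few degrees), and finish while still holding it there for the inspection: do not let go. Do not shift the index arm or disturb the jar, the screwdriver or the post.

Things in the scene. Friction and masses are not known exactly. Their poses are not given: they have to be found in the camera images.
- housing: Fixed grey junction housing on the bench, 140 (x) x 160 (y) x 56 mm high, open on top under the flap. Origin at the centre of its underside. Its x axis points away from the hinge to the flap's free edge (away from the robot, turned up to 0.25 rad), y along the hinge towards the catch tray, z up. The steel catch tray joins its +y side. On its -y side, 96 mm from the middle, a thin cheek at the hinge end carries the index arm.
- lid_middle (a point): Point fixed to the housing, at the middle of the top face of the closed flap, 62 mm above the bench. The closed flap's flat top is 140 mm along housing x and 166 mm along housing y around it; the edge over the tray is 83 mm from it towards +y.
- hinge (a point): Middle of the flap's hinge line, fixed to the housing, 59 mm above the bench at the edge nearest the robot (70 mm from lid_middle towards -x). The hinge line runs along the housing's y. Axes as the housing.
- tray (a point): Centre of the catch tray's inner floor, 4 mm above the bench, 145 mm from the housing's origin along +y. Open tray, outside 190 (x) x 130 (y) x 35 mm high, walls 4 mm; its inner long wall touches the housing's side. Axes as the housing.
- flap (a joint): Angle of the cover flap in rad: 0 closed (level), growing as the free edge rises and swings back towards the robot; stop at 1.35. Mass 0.25 to 0.5 kg, nearly free hinge: it falls shut when let go.
- flap_grip (a point): Grip point of the flap's black stub handle, in the middle of its width and height, 172 mm from the hinge line. The handle is a bar in the plane of the flap, standing out past the middle of the free edge: 56 mm long (along the flap), 16 mm thick (along the hinge direction), 22 mm high, free on both sides, above and below. x axis along the flap away from the hinge, y along the hinge line, z normal to the flap; turns with the flap. 59 mm above the bench when closed.
- index (a joint): Angle in rad of the index arm, measured as the flap's angle: the mark to match, between 0.5 and 0.95. The arm is stiff, set for this job, not to be moved.
- index_tip (a point): Tip of the index arm, a plain dark steel pointer 90 mm long, 12 mm high, 10 mm thick, pivoted on the flap's hinge line but beside the flap, 108 mm from the housing's middle on the side away from the tray. x axis along the arm from pivot to tip, y along the hinge line. Its tip stands at most 135 mm above the bench.
- scraper_mid (a point): Middle of the scraper block (half-way up, 39 mm above its underside), standing upright on the bench at the start, on the robot's right, 0.16 to 0.26 kg. White plastic sole 110 (x) x 36 (y) x 24 mm high with upright faces; on it a wooden grip 70 (x) x 22 (y) mm, from 24 to 78 mm above the underside. x along its length, z up.
- chip1: Copper rod slice, 16 mm diameter, 8 mm thick, lying flat, 14 g. Its origin is the centre of its underside as it lies at the start. It starts lying loose on the closed flap, clear of the other offcuts, its centre within 40 mm of lid_middle along housing x and between 20 mm towards -y and 55 mm towards +y of it.
- chip2: Copper rod slice, 16 mm diameter, 8 mm thick, lying flat, 14 g. Its origin is the centre of its underside as it lies at the start. It starts lying loose on the closed flap, clear of the other offcuts, its centre within 40 mm of lid_middle along housing x and between 20 mm towards -y and 55 mm towards +y of it.
- chip3: Copper bar offcut, 17 x 12 x 8 mm, lying flat, 14 g. Its origin is the centre of its underside as it lies at the start. It starts lying loose on the closed flap, clear of the other offcuts, its centre within 40 mm of lid_middle along housing x and between 20 mm towards -y and 55 mm towards +y of it.
- chip4: Copper bar offcut, 17 x 12 x 8 mm, lying flat, 14 g. Its origin is the centre of its underside as it lies at the start. It starts lying loose on the closed flap, clear of the other offcuts, its centre within 40 mm of lid_middle along housing x and between 20 mm towards -y and 55 mm towards +y of it.
- jar: Bystander: amber glass jar with a white cap, 56 mm diameter, 85 mm tall, upright beyond the work to the right. Origin under its centre.
- screwdriver: Bystander: black-handled screwdriver, 170 mm long, lying on the bench beyond the housing. Origin at its middle, x along it.
- post: Bystander: steel optical post, 13 mm diameter on a 48 mm round foot, 85 mm tall, upright beyond the tray. Origin under its foot.
Not all that is in view belongs to the job. Of the things that look like the part that bears scraper_mid, the middle-sized one is meant.

How it is judged:
By the outcome, as a careful person would: the job done as asked, in the order asked, and still so for the second after the job is handed in, while the arm keeps its last pose, push and grip.
It also fails if it takes over 58 s, if anything falls off the work surface, if the arm or the gripper's body presses on something with over 40 N, if the wrist force passes 120 N, or if a joint passes its speed limit or range.

## Robot

A 6-joint arm with a two-finger parallel gripper is mounted at the origin on the work surface. World frame = base frame: x ahead of the robot, y to its left, z up, the work surface at z = 0. Lengths are in m, angles in rad, forces in N, time in s.
With the tool pointing down it reaches from about 0.35 to 0.975 m from the base axis. Payload 4.9 kg.
Tool frame: the origin (TCP) lies at the very end of the fingers, on their centre line; the grasp point (between the pads) lies 19 mm behind it; z points along the fingers, y is the direction in which the jaws open and shut (so a half turn about z gives the same grasp; the last joint's range is limited). The gripper opens to 85 mm and grips with 20 to 120 N. Pads are 22 mm wide; open, the fingers measure 114 mm over their backs; the gripper's body (76 mm by 85 mm) begins 54 mm behind the grasp point. The pads swing forward as they close: fully open they stand 13 mm farther back than shut.
Start: joints at [1.198, 0.053, 1.613, -0, 1.476, -0.119], TCP at [0.157, 0.605, 0.231] pointing down, gripper open.
Joint ranges: [-3.01, 3.01], [-1.01, 2.22], [0.06, 2.58], [-1.02, 4.17], [0.09, 2.62], [-3.14, 3.14]. Speed limits (rad/s): [2.57, 2.57, 3.14, 3.14, 3.14, 3.14].

## Interface

Orientations are given as a unit quaternion [w, x, y, z].
In Python, from plant import state, grab_frame, camera_model, job_done, search_frame, masks_of, place_of gives the robot as it stands.
- The arm moves only by the tool drive_tool, never from a script. Its argument "series" is a list of rows, each a list of 2 entries, a list of its own where there are three numbers: the shift along the world's x, y, z in m, then the turn, a rotation vector about the world's x, y, z in degrees. A call has 1 to 8 rows; each row is the pose to reach, as a shift and turn from the pose commanded when the call began; what a row does not reach only later rows make up. A row lasts 1/10 s, in which the tool goes at most 50 mm and 8.59 degrees, less where a joint would pass 70% of its speed; a pose out of reach is approached as far as the arm can. A call with a gripper value outside its range is refused whole. "fingers" is the closure, from -1 (fully open) to 1 (shut), so that 0 is half open, set as the call begins (left out, the last holds). The fingers move at their own pace and stop on an object; the grip force is fixed at half the most. Time passes only in rows, so rows that repeat a pose let the fingers close. It gives the time, the measured TCP pose, the force and the opening at its end, in the units of the state.
- state(): the state, without advancing time (a new reading comes with each control period).
- grab_frame(name): name is "scene" or "top" or "wrist"; returns the picture (400x640x3 uint8, red, green, blue); there is no depth.
- camera_model(name): a dict with "fovy" (degrees; the focal length in pixels is half the picture's height over the tangent of half this angle, whatever the lens; pixels are square), "cx", "cy" (the principal point, pixels), "D" ([k1, k2, p1, p2, k3] as OpenCV has them; the pictures are not rectified), "rvec" (rotation vector, rad) and "tvec" (3), from world to camera coordinates, as OpenCV has them. Camera axes: x right, y down, z forward; pixel columns grow to the right and rows downward; lengths in m; the calibration is good to about 2 mm. A picture is of the moment at which its call begins: read the wrist's pose just before it. camera_model takes no time and is no camera call; for the wrist camera it gives the pose at the moment of the call.
- job_done(): hands the job in, once; it reports no verdict.
Trained networks look in the newest picture that a camera, given by its name, has taken for a name from the list of things; names that differ only in an ending like _2 or _b are one class to them, and where a whole thing is asked for, a point or a joint stands for the part that bears it (a point fixed in the world has none). Each returns a list of dicts, best first, with "confidence" (0 to 1); they miss things now and then, are a little off and sometimes report something else, mostly with a low value. They report only what shows in the picture. A call takes as long as a camera call. They do not tell look-alikes from the thing itself.
- search_frame(camera, name): "location" ([x, y, z] in m, in world coordinates, good to about 4 mm: the middle of the surface that is visible of it).
- masks_of(camera, name): "pixels" (400x640 bool, what is visible of it).
- place_of(camera, name): "location" ([x, y, z] in m, in world coordinates, good to about 4 mm: a listed point, or the origin of a listed thing).
The state is a dict: "time": time; "joint_pos": joint angles; "joint_vel": joint speeds; "joint_efforts": joint torques, N m; "tool_pos": TCP position; "tool_rot": TCP orientation; "contact_force": force on the tool from outside, world axes, zero at the start; "ft_torque": the same for the moment, N m; "gripper_width": opening from 0.0 (shut) to 1.0 (fully open).
Only numpy, scipy, OpenCV 4.12 (cv2) and the standard library are available. Lean on these libraries where they do the work, as an engineer would, in place of code of your own. Each camera call takes 0.05 s, during which the arm holds its last target.

## Working session

There is one attempt and no reset: what is moved stays moved. The work goes in short steps, Python scripts to look and compute and a tool call to move; the robot and the scene stay as the last step left them, time stands still between calls to the robot, and variables do not carry over. Pictures are saved under pics/ and viewed, and the job is handed in when it is done.

Besides the shell and the picture viewer there is one more tool, called in YAML: its name, and indented under it one key for each argument. drive_tool: Moves the arm, as the interface text tells. Its arguments: {"type":"object","properties":{"series":{"type":"array","items":{"type":"array"}},"fingers":{"type":"number"}},"required":["series"]}

```bash
ls; mkdir -p pics; cat > h.py <<'E'
import numpy as np, cv2
from plant import *
def K(c):
    f=200/np.tan(np.radians(c['fovy'])/2)
    return np.array([[f,0,c['cx']],[0,f,c['cy']],[0,0,1]])
def proj(name,P):
    c=camera_model(name)
    return cv2.projectPoints(np.float64(P).reshape(-1,1,3),np.float64(c['rvec']),np.float64(c['tvec']),K(c),np.float64(c['D']))[0].reshape(-1,2)
def ray(name,px,c=None):
    c=c or camera_model(name)
    u=cv2.undistortPoints(np.float64(px).reshape(-1,1,2),K(c),np.float64(c['D'])).reshape(-1,2)
    R=cv2.Rodrigues(np.float64(c['rvec']))[0]; t=np.float64(c['tvec']).ravel()
    d=np.c_[u,np.ones(len(u))]@R
    return -R.T@t,d
def onz(name,px,z,c=None):
    o,d=ray(name,px,c); return o+d*((z-o[2])/d[:,2])[:,None]
def save(name,fn):
    im=grab_frame(name); cv2.imwrite('pics/'+fn,im[:,:,::-1]); return im
E
python3 - <<'E'
from h import *
save('scene','s1.png');save('top','t1.png');save('wrist','w1.png')
s=state();print(s)
for n in ['scene','top','wrist']:
    c=camera_model(n);o,d=ray(n,[[320,200]]);print(n,c['fovy'],np.round(o,3),np.round(d,3))
E
```

```text
pics
{'time': 0.15, 'joint_pos': array([ 1.19799166e+00,  5.32069125e-02,  1.61397453e+00, -6.92481580e-07,
        1.47602928e+00, -1.18991380e-01]), 'joint_vel': array([ 0.00032578, -0.00218787, -0.00179233,  0.0001012 , -0.00050001,
       -0.00022174]), 'joint_efforts': array([ 6.48204878e-04, -3.94245386e+01, -3.70719695e+01, -1.02768954e-04,
        4.56979527e-03,  2.34599429e-05]), 'tool_pos': array([0.15674947, 0.60451569, 0.23034682]), 'tool_rot': array([-1.96607315e-04,  1.26566200e-01,  9.91957833e-01, -7.84783580e-04]), 'contact_force': array([-0.79791927, -0.05717693,  0.2618011 ]), 'ft_torque': array([-0.01935907,  0.03295881,  0.00118637]), 'gripper_width': 0.9993709692685047}
scene 57.694560671187645 [ 1.411 -0.134  0.816] [[-0.724 -0.018 -0.69 ]]
top 44.6862505882527 [ 0.435 -0.138  1.264] [[ 0.137  0.043 -0.99 ]]
wrist 71.35851504923444 [0.08  0.624 0.373] [[ 0.314 -0.078 -0.946]]
```

View pics/s1.png

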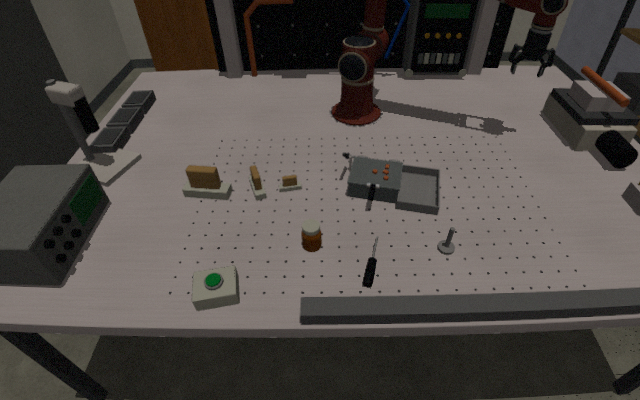

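View pics/t1.png

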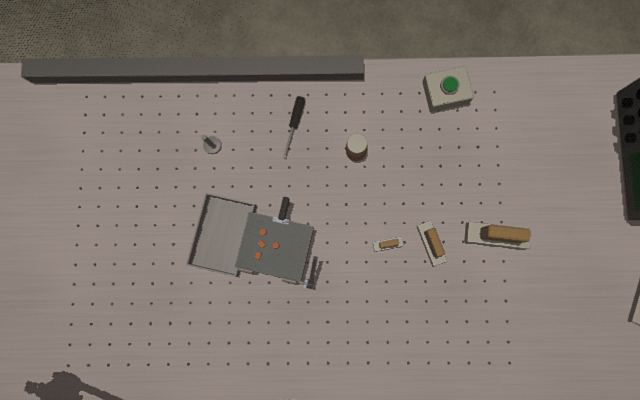

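```bash
python3 - <<'E'
from h import *
for cam in ['top','scene']:
  for n in ['housing','lid_middle','hinge','tray','flap_grip','index_tip','scraper_mid','chip1','chip3','jar','screwdriver','post']:
    r=place_of(cam,n)
    print(cam,n,[(np.round(q['location'],3).tolist(),round(q['confidence'],2)) for q in r])
print(state()['time'])
E
```

```text
top housing [([0.488, 0.027, -0.0], 0.7)]
top lid_middle [([0.487, 0.022, 0.062], 0.97)]
top hinge [([0.422, 0.043, 0.06], 0.85), ([0.488, 0.025, 0.059], 0.38)]
top tray [([0.522, 0.166, 0.002], 0.68)]
top flap_grip [([0.592, 0.006, 0.06], 0.85)]
top index_tip [([0.466, -0.081, 0.115], 0.47), ([0.49, 0.023, 0.061], 0.36)]
top scraper_mid [([0.514, -0.532, 0.056], 0.92), ([0.496, -0.366, 0.038], 0.66), ([0.497, -0.258, 0.027], 0.6)]
top chip1 [([0.493, 0.053, 0.06], 0.6), ([0.523, 0.053, 0.061], 0.46), ([0.489, 0.024, 0.06], 0.45), ([0.467, 0.072, 0.064], 0.35)]
top chip3 [([0.493, 0.053, 0.06], 0.6), ([0.523, 0.053, 0.061], 0.46), ([0.489, 0.024, 0.06], 0.45), ([0.467, 0.072, 0.064], 0.35)]
top jar [([0.74, -0.176, -0.004], 0.63), ([0.465, -0.082, 0.119], 0.18)]
top screwdriver [([0.805, -0.007, -0.001], 0.73), ([0.498, -0.369, 0.039], 0.72), ([0.489, 0.027, -0.003], 0.34)]
top post [([0.763, 0.204, 0.002], 0.78)]
scene housing [([0.488, 0.033, -0.002], 0.59), ([0.42, 0.044, 0.059], 0.41)]
scene lid_middle [([0.487, 0.031, 0.064], 0.8), ([0.804, -0.009, -0.002], 0.21)]
scene hinge [([0.419, 0.046, 0.062], 0.68)]
scene tray [([0.523, 0.17, 0.006], 0.72)]
scene flap_grip [([0.587, 0.001, 0.059], 0.97)]
scene index_tip [([0.462, -0.08, 0.115], 0.61)]
scene scraper_mid [([0.496, -0.364, 0.041], 0.86), ([0.498, -0.257, 0.026], 0.67), ([0.516, -0.531, 0.055], 0.57)]
scene chip1 [([0.49, 0.06, 0.061], 0.47), ([0.517, 0.058, 0.062], 0.45), ([0.466, 0.074, 0.065], 0.41)]
scene chip3 [([0.49, 0.06, 0.061], 0.47), ([0.517, 0.058, 0.062], 0.45), ([0.466, 0.074, 0.065], 0.41)]
scene jar [([0.743, -0.177, 0.005], 0.66)]
scene screwdriver [([0.804, -0.01, -0.001], 0.67)]
scene post [([0.759, 0.207, -0.002], 0.78)]
1.35
```

```bash
python3 - <<'E'
from h import *
im=grab_frame('top')
a=cv2.resize(im[180:290,180:330],None,fx=5,fy=5,interpolation=cv2.INTER_CUBIC)[:,:,::-1]
cv2.imwrite('pics/t2.png',a)
im=grab_frame('scene')
a=cv2.resize(im[140:230,325:455],None,fx=6,fy=6,interpolation=cv2.INTER_CUBIC)[:,:,::-1]
cv2.imwrite('pics/s2.png',a)
c=camera_model('top')
for cam in ['top','scene']:
 if cam=='scene': grab_frame('scene')
 for m in masks_of(cam,'scraper_mid'):
  p=np.argwhere(m['pixels'])[:,::-1].astype(np.float32)
  (cx,cy),(w,h),an=cv2.minAreaRect(p)
  box=cv2.boxPoints(((cx,cy),(w,h),an))
  print(cam,round(m['confidence'],2),np.round(box).tolist(),np.round(onz(cam,box,0.024),3).tolist())
print(state()['time'])
E
```

```text
top 0.85 [[416.0, 225.0], [432.0, 219.0], [448.0, 260.0], [432.0, 266.0]] [[0.539, -0.328, 0.024], [0.555, -0.369, 0.024], [0.451, -0.406, 0.024], [0.436, -0.366, 0.024]]
top 0.69 [[372.0, 242.0], [401.0, 237.0], [403.0, 246.0], [374.0, 251.0]] [[0.498, -0.216, 0.024], [0.51, -0.29, 0.024], [0.487, -0.293, 0.024], [0.474, -0.22, 0.024]]
top 0.59 [[463.0, 243.0], [465.0, 220.0], [532.0, 228.0], [529.0, 251.0]] [[0.493, -0.444, 0.024], [0.552, -0.454, 0.024], [0.531, -0.62, 0.024], [0.472, -0.609, 0.024]]
scene 0.92 [[244.0, 169.0], [255.0, 165.0], [267.0, 197.0], [256.0, 201.0]] [[0.413, -0.423, 0.024], [0.391, -0.388, 0.024], [0.561, -0.325, 0.024], [0.579, -0.358, 0.024]]
scene 0.85 [[182.0, 196.0], [185.0, 164.0], [233.0, 169.0], [230.0, 200.0]] [[0.548, -0.607, 0.024], [0.379, -0.644, 0.024], [0.413, -0.461, 0.024], [0.574, -0.443, 0.024]]
scene 0.54 [[277.0, 176.0], [299.0, 173.0], [301.0, 189.0], [279.0, 191.0]] [[0.458, -0.301, 0.024], [0.445, -0.226, 0.024], [0.524, -0.216, 0.024], [0.535, -0.288, 0.024]]
scene 0.54 [[345.0, 195.0], [352.0, 155.0], [403.0, 163.0], [397.0, 203.0]] [[0.559, -0.074, 0.024], [0.343, -0.041, 0.024], [0.395, 0.139, 0.024], [0.6, 0.085, 0.024]]
1.6
```

View pics/t2.png

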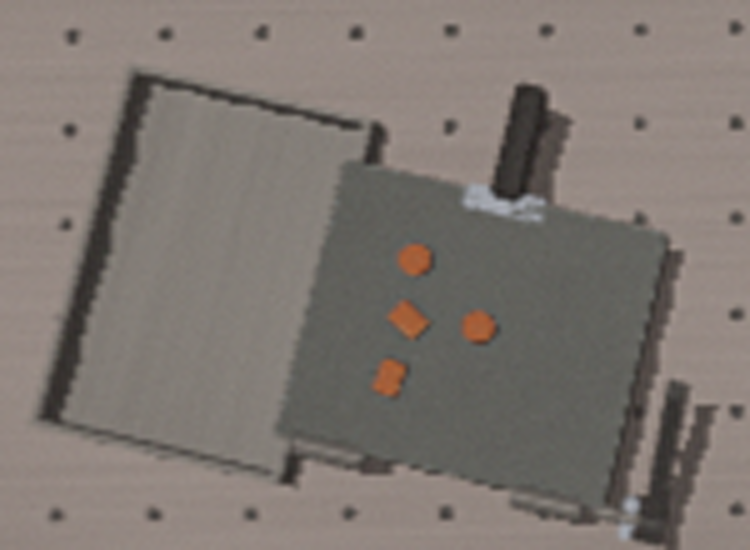

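View pics/s2.png

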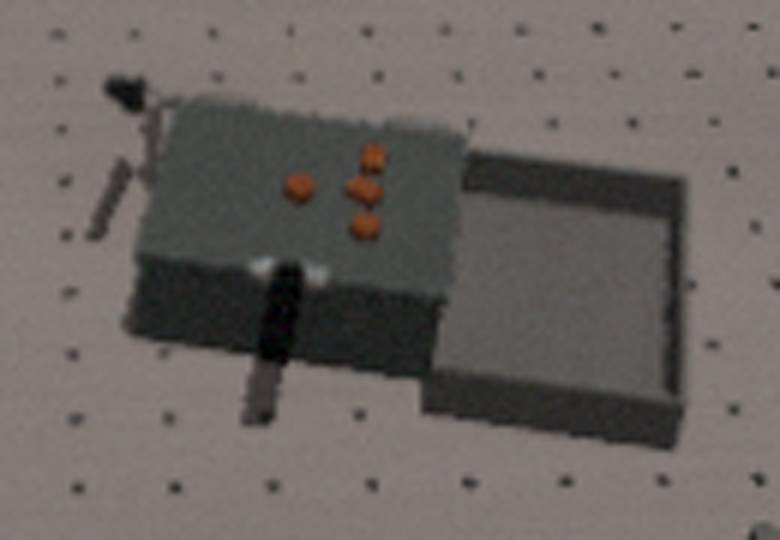

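```bash
python3 - <<'E'
from h import *
z=np.array([[345,160],[668,238],[610,505],[278,432]])/5+180
print(np.round(onz('top',z,.062),4))
P=onz('top',z,.062)
print('mid',P.mean(0),np.linalg.norm(np.roll(P,-1,0)-P,axis=1))
for a,b in [(1,0),(2,3)]:
    d=P[b]-P[a];print(np.arctan2(-d[0],d[1]))
for a,b in [(3,0),(2,1)]:
    d=P[b]-P[a];print(np.arctan2(d[1],d[0]))
ch=np.array([[415,260],[408,320],[478,327],[390,378]])/5+180
C=onz('top',ch,.070)
# housing frame
y=-.238;R=np.array([[np.cos(y),-np.sin(y)],[np.sin(y),np.cos(y)]])
print(C[:,:2],(C-P.mean(0))[:,:2]@R)
# triangulate handle end: top (530,90)->, scene
zz=np.array([[20,0]])
E
```

```text
[[ 0.5731  0.091   0.062 ]
 [ 0.5327 -0.0699  0.062 ]
 [ 0.4026 -0.0413  0.062 ]
 [ 0.4393  0.1216  0.062 ]]
mid [0.48690216 0.02533166 0.062     ] [0.16586192 0.13316004 0.16700628 0.13730382]
-0.24626797951493562
-0.22127739887487383
-0.22502533365815994
-0.2161590805800251
[[0.52235508 0.05414889]
 [0.49298064 0.05721083]
 [0.4892464  0.02283653]
 [0.46483271 0.06563919]] [[ 0.02765961  0.03636328]
 [-0.00160868  0.03241361]
 [ 0.00286641 -0.00187212]
 [-0.03095023  0.03396824]]
```

drive_tool:
  series:
    - [[0.032, -0.038, 0.003], [0, 0, -8.5]]
    - [[0.064, -0.076, 0.006], [0, 0, -17]]
    - [[0.096, -0.114, 0.009], [0, 0, -25.5]]
    - [[0.128, -0.152, 0.012], [0, 0, -34]]
    - [[0.16, -0.19, 0.015], [0, 0, -42.5]]
    - [[0.192, -0.228, 0.018], [0, 0, -51]]
    - [[0.224, -0.266, 0.02], [0, 0, -59.5]]
    - [[0.256, -0.304, 0.02], [0, 0, -68]]

```text
time: 2.4
tool_pos: [0.4141, 0.2994, 0.2521]
tool_rot: [0.0, 0.662, 0.75, 0.001]
contact_force: [0.9, 0.6, 0.1]
gripper_width: 1.0
```

drive_tool:
  series:
    - [[0.01, -0.045, 0], [0, 0, -8.5]]
    - [[0.02, -0.09, 0], [0, 0, -17]]
    - [[0.03, -0.135, 0], [0, 0, -25.5]]
    - [[0.04, -0.18, 0], [0, 0, -34]]
    - [[0.05, -0.225, 0], [0, 0, -42.5]]
    - [[0.06, -0.27, 0], [0, 0, -51]]
    - [[0.07, -0.315, 0], [0, 0, -59.5]]
    - [[0.08, -0.36, 0], [0, 0, -68]]

```text
time: 3.2
tool_pos: [0.493, -0.061, 0.2516]
tool_rot: [0.0, 0.968, 0.251, 0.0]
contact_force: [-0.7, 0.2, -1.1]
gripper_width: 1.004
```

drive_tool:
  series:
    - [[0.0, -0.045, 0], [0, 0, -4]]
    - [[0.0, -0.09, -0.01], [0, 0, -9]]
    - [[0.0, -0.135, -0.02], [0, 0, -9]]
    - [[0.0, -0.18, -0.03], [0, 0, -9]]
    - [[0.0, -0.225, -0.04], [0, 0, -9]]
    - [[0.003, -0.27, -0.04], [0, 0, -9]]
    - [[0.003, -0.305, -0.04], [0, 0, -9]]
    - [[0.003, -0.305, -0.04], [0, 0, -9]]

```text
time: 4.0
tool_pos: [0.4952, -0.3679, 0.211]
tool_rot: [0.0, 0.984, 0.175, -0.0]
contact_force: [-0.8, 0.3, -0.1]
gripper_width: 0.998
```

```bash
python3 - <<'E'
from h import *
s=state();print(s['time'],s['tool_pos'],s['tool_rot'],s['joint_pos'])
save('wrist','w2.png')
print([(np.round(q['location'],3).tolist(),round(q['confidence'],2)) for q in place_of('wrist','scraper_mid')])
P=np.array([[.497,-.365,.078],[.497,-.365,0.024]]);print(proj('wrist',P))
E
```

```text
4.0 [ 0.49517407 -0.36792958  0.21097246] [ 4.21562145e-04  9.84496226e-01  1.75404998e-01 -2.98106710e-04] [-7.59148629e-01  4.66281674e-02  1.65333749e+00 -9.88500728e-04
  1.44130226e+00  4.59140880e-01]
[([0.515, -0.53, 0.055], 0.98), ([0.496, -0.369, 0.042], 0.95), ([0.494, -0.254, 0.028], 0.55)]
[[318.41094261 186.21284715]
 [318.4298238  173.88036408]]
```

View pics/w2.png

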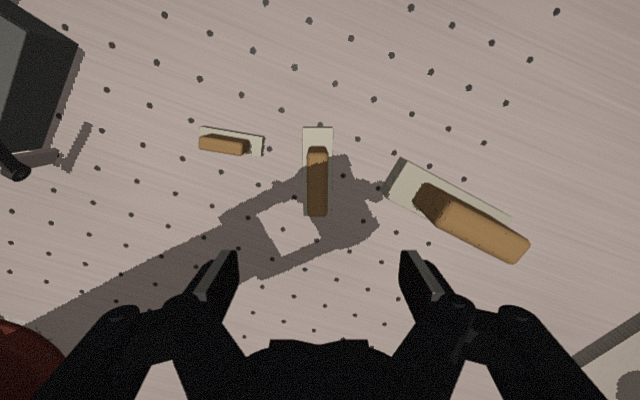

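```bash
python3 - <<'E'
from h import *
print(onz('wrist',[[307,153],[327,153],[328,216],[308,216]],.078).round(4))
print(onz('wrist',[[303,127],[333,127]],.024).round(4))
p=onz('wrist',[[307,153],[327,153],[328,216],[308,216]],.078);d=p[:2].mean(0)-p[2:].mean(0);print(p.mean(0),np.linalg.norm(d),np.degrees(np.arctan2(d[1],d[0])))
im=grab_frame('wrist');cv2.imwrite('pics/w3.png',cv2.resize(im[110:230,280:360],None,fx=5,fy=5,interpolation=cv2.INTER_CUBIC)[:,:,::-1])
E
```

```text
[[ 0.5252 -0.3425  0.078 ]
 [ 0.5321 -0.3611  0.078 ]
 [ 0.4695 -0.3861  0.078 ]
 [ 0.4621 -0.3661  0.078 ]]
[[ 0.5427 -0.3291  0.024 ]
 [ 0.5547 -0.3615  0.024 ]]
[ 0.49723094 -0.36393313  0.078     ] 0.06737222863482938 21.19579281024384
```

View pics/w3.png

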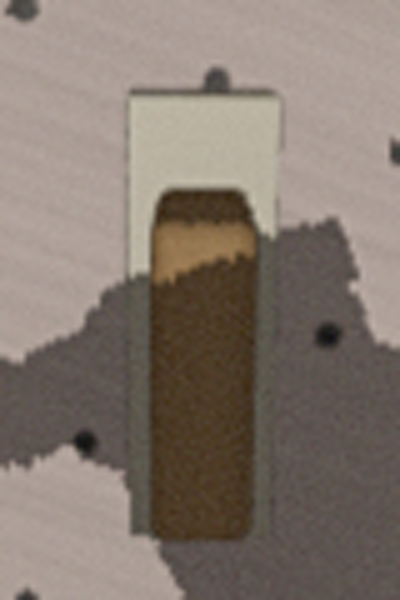

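drive_tool:
  series:
    - [[0.001, 0.002, -0.03], [0, 0, 0]]
    - [[0.002, 0.004, -0.06], [0, 0, 0]]
    - [[0.002, 0.004, -0.1], [0, 0, 0]]
    - [[0.002, 0.004, -0.135], [0, 0, 0]]
    - [[0.002, 0.004, -0.16], [0, 0, 0]]
    - [[0.002, 0.004, -0.173], [0, 0, 0]]
    - [[0.002, 0.004, -0.173], [0, 0, 0]]
  fingers: -0.3

```text
time: 4.85
tool_pos: [0.497, -0.3579, 0.0364]
tool_rot: [-0.002, 0.984, 0.178, -0.001]
contact_force: [0.3, -1.0, 0.1]
gripper_width: 0.649
```

```bash
python3 - <<'E'
from h import *
save('wrist','w4.png')
E
```

```text
(no output)
```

View pics/w4.png

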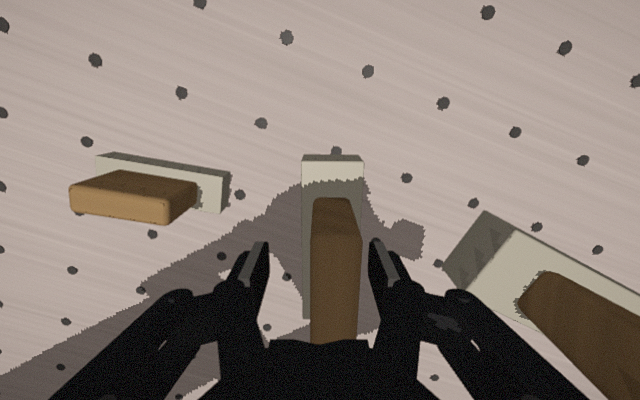

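```bash
python3 - <<'E'
from h import *
for i in range(3):
  s=state();print(s['time'],s['tool_pos'].round(4),s['tool_rot'].round(4),s['joint_vel'].round(3));grab_frame('scene')
E
```

```text
4.9 [ 0.4981 -0.3591  0.0384] [-3.000e-04  9.840e-01  1.781e-01 -2.000e-04] [-0.007 -0.022 -0.037 -0.001 -0.001  0.   ]
4.95 [ 0.4988 -0.3601  0.0397] [8.00e-04 9.84e-01 1.78e-01 6.00e-04] [-0.004 -0.015 -0.023 -0.    -0.004 -0.001]
5.0 [ 0.4992 -0.3607  0.0405] [0.0014 0.9841 0.1779 0.0011] [-0.004 -0.007 -0.01   0.001 -0.    -0.003]
```

drive_tool:
  series:
    - [[-0.002, -0.003, -0.003], [0, 0, 0]]
    - [[-0.002, -0.003, -0.003], [0, 0, 0]]
    - [[-0.002, -0.003, -0.003], [0, 0, 0]]

```text
time: 5.35
tool_pos: [0.4959, -0.3634, 0.0357]
tool_rot: [0.0, 0.984, 0.177, 0.0]
contact_force: [-0.1, 0.7, 0.6]
gripper_width: 0.648
```

drive_tool:
  series:
    - [[0, 0, 0], [0, 0, 0]]
    - [[0, 0, 0], [0, 0, 0]]
    - [[0, 0, 0], [0, 0, 0]]
    - [[0, 0, 0], [0, 0, 0]]
    - [[0, 0, 0], [0, 0, 0]]
    - [[0, 0, 0], [0, 0, 0]]
  fingers: 1

```text
time: 5.95
tool_pos: [0.4959, -0.363, 0.0352]
tool_rot: [-0.0, 0.984, 0.178, -0.0]
contact_force: [-1.1, -0.3, -1.3]
gripper_width: 0.25
```

```bash
python3 - <<'E'
from h import *
save('wrist','w5.png');s=state();print(s['time'],s['tool_pos'].round(4),s['contact_force'],s['gripper_width'])
E
```

```text
6.0 [ 0.4959 -0.3631  0.0352] [ 0.45236521 -0.8861983  -0.62127402] 0.2517031562991597
```

View pics/w5.png

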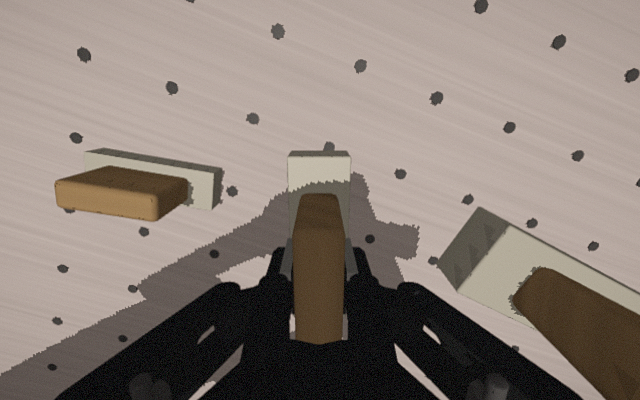

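drive_tool:
  series:
    - [[0, 0, 0.03], [0, 0, 0]]
    - [[0, 0, 0.075], [0, 0, 0]]
    - [[0, 0, 0.12], [0, 0, 0]]
    - [[-0.002, 0.03, 0.15], [0, 0, -4]]
    - [[-0.005, 0.07, 0.16], [0, 0, -10]]
    - [[-0.008, 0.115, 0.16], [0, 0, -17]]
    - [[-0.012, 0.16, 0.16], [0, 0, -24]]
    - [[-0.015, 0.2, 0.16], [0, 0, -30]]

```text
time: 6.8
tool_pos: [0.48, -0.1608, 0.1946]
tool_rot: [-0.001, 0.996, -0.085, -0.001]
contact_force: [0.6, 0.1, -3.2]
gripper_width: 0.252
```

drive_tool:
  series:
    - [[-0.002, 0.045, 0], [0, 0, -3.7]]
    - [[-0.004, 0.085, 0], [0, 0, -3.7]]
    - [[-0.006, 0.115, 0], [0, 0, -3.7]]
    - [[-0.008, 0.132, 0], [0, 0, -3.7]]
    - [[-0.008, 0.132, -0.02], [0, 0, -3.7]]
    - [[-0.008, 0.132, -0.04], [0, 0, -3.7]]
    - [[-0.008, 0.132, -0.06], [0, 0, -3.7]]
    - [[-0.008, 0.132, -0.07], [0, 0, -3.7]]

```text
time: 7.6
tool_pos: [0.4711, -0.0304, 0.1226]
tool_rot: [-0.0, 0.993, -0.115, -0.002]
contact_force: [-0.7, 0.1, -2.1]
gripper_width: 0.249
```

drive_tool:
  series:
    - [[0, 0, 0], [0, 0, 0]]
    - [[0, 0, 0], [0, 0, 0]]

```text
time: 7.8
tool_pos: [0.4731, -0.0311, 0.1257]
tool_rot: [-0.0, 0.993, -0.115, 0.0]
contact_force: [0.4, -0.6, -2.2]
gripper_width: 0.254
```

```bash
python3 - <<'E'
from h import *
im=save('wrist','w6.png');s=state();print(s['time'],s['tool_pos'].round(4),s['tool_rot'].round(4),s['contact_force'],s['gripper_width'])
print(2*np.degrees(np.arctan2(s['tool_rot'][2],s['tool_rot'][1])))
im=grab_frame('top')
cv2.imwrite('pics/t3.png',cv2.resize(im[170:300,170:340],None,fx=4,fy=4,interpolation=cv2.INTER_CUBIC)[:,:,::-1])
im=grab_frame('scene')
cv2.imwrite('pics/s3.png',cv2.resize(im[110:230,315:455],None,fx=5,fy=5,interpolation=cv2.INTER_CUBIC)[:,:,::-1])
E
```

```text
7.85 [ 0.4736 -0.0312  0.1264] [ 1.000e-04  9.933e-01 -1.153e-01  8.000e-04] [-0.12725534 -1.18668092 -2.72003295] 0.25315191022093736
-13.246286896689092
```

View pics/w6.png

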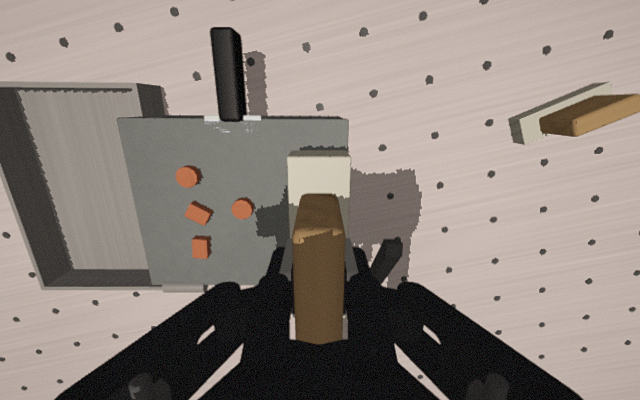

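View pics/t3.png

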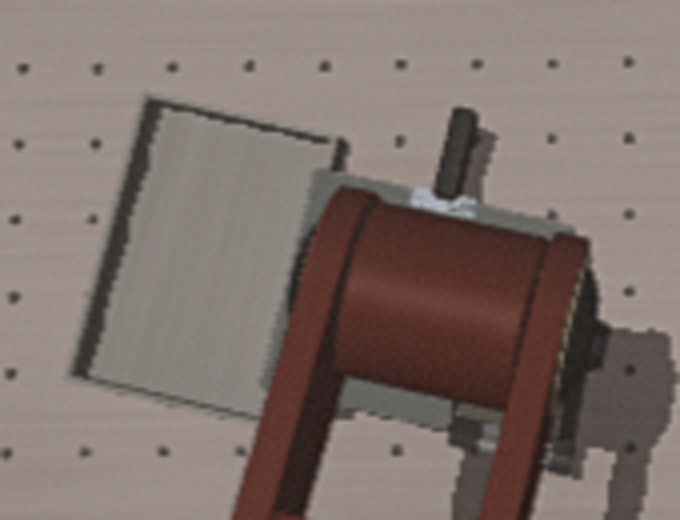

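View pics/s3.png

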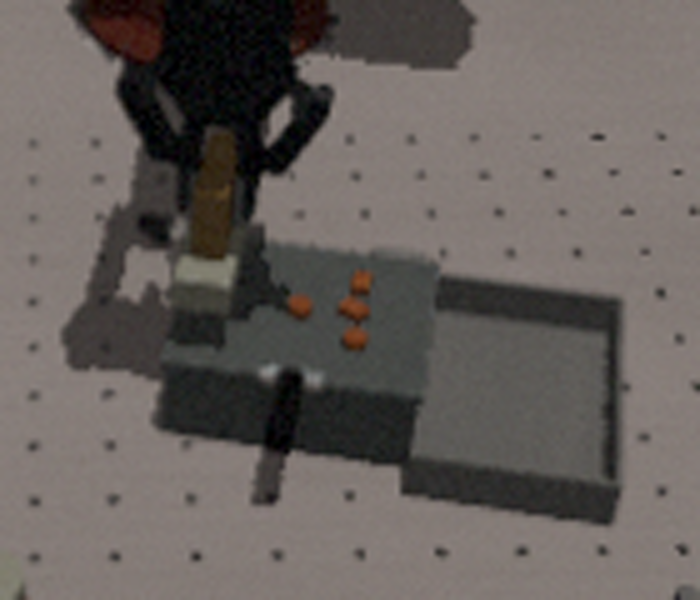

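drive_tool:
  series:
    - [[0, 0, -0.01], [0, 0, 0]]
    - [[0, 0, -0.02], [0, 0, 0]]
    - [[0, 0, -0.0265], [0, 0, 0]]
    - [[0, 0, -0.0265], [0, 0, 0]]
    - [[0, 0, -0.0265], [0, 0, 0]]
    - [[0, 0, -0.0265], [0, 0, 0]]

```text
time: 8.55
tool_pos: [0.4727, -0.031, 0.0985]
tool_rot: [-0.0, 0.993, -0.115, -0.0]
contact_force: [0.5, -0.6, -1.8]
gripper_width: 0.254
```

```bash
python3 - <<'E'
from h import *
im=save('wrist','w7.png');s=state();print(s['time'],s['tool_pos'].round(4),s['tool_rot'].round(4),s['contact_force'],s['gripper_width'])
im=grab_frame('scene')
cv2.imwrite('pics/s4.png',cv2.resize(im[110:230,315:455],None,fx=5,fy=5,interpolation=cv2.INTER_CUBIC)[:,:,::-1])
s=state();print(s['time'],s['tool_pos'].round(4))
E
```

```text
8.6 [ 0.4728 -0.031   0.0986] [-0.000e+00  9.933e-01 -1.153e-01 -2.000e-04] [-0.97998543 -0.47052993 -1.90460148] 0.24656618509728456
8.65 [ 0.4728 -0.031   0.0986]
```

View pics/w7.png

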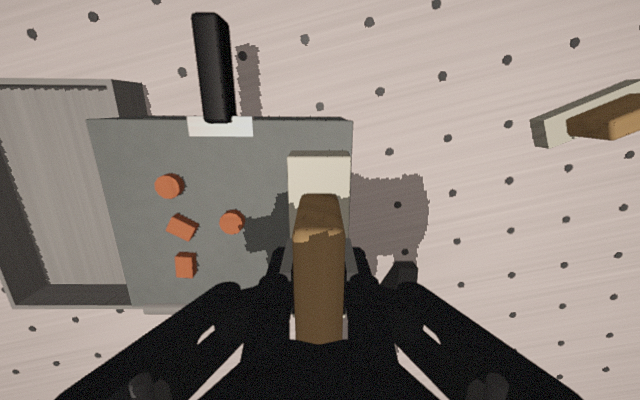

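View pics/s4.png

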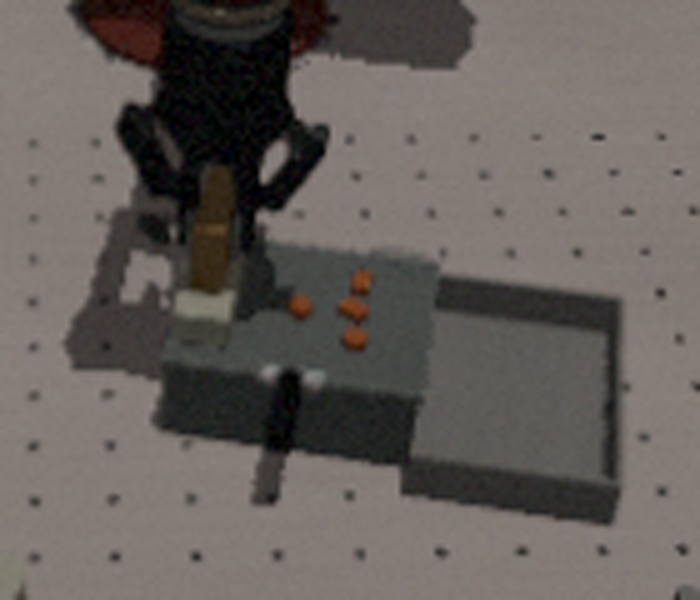

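drive_tool:
  series:
    - [[0.002, 0.009, -0.0008], [0, 0, 0]]
    - [[0.004, 0.018, -0.0008], [0, 0, 0]]
    - [[0.006, 0.026, -0.0008], [0, 0, 0]]
    - [[0.008, 0.035, -0.0008], [0, 0, 0]]
    - [[0.0105, 0.044, -0.0008], [0, 0, 0]]
    - [[0.0125, 0.053, -0.0008], [0, 0, 0]]
    - [[0.0145, 0.061, -0.0008], [0, 0, 0]]
    - [[0.0165, 0.07, -0.0008], [0, 0, 0]]

```text
time: 9.45
tool_pos: [0.4896, 0.0397, 0.098]
tool_rot: [0.0, 0.993, -0.115, 0.0]
contact_force: [0.3, 0.0, -2.5]
gripper_width: 0.25
```

```bash
python3 - <<'E'
from h import *
im=save('wrist','w8.png');s=state();print(s['time'],s['tool_pos'].round(4),s['tool_rot'].round(4),s['contact_force'],s['gripper_width'])
E
```

```text
9.5 [0.4898 0.0407 0.0981] [-6.000e-04  9.934e-01 -1.150e-01  1.000e-04] [ 0.16311013  0.97394099 -0.91919368] 0.2476409720254597
```

View pics/w8.png

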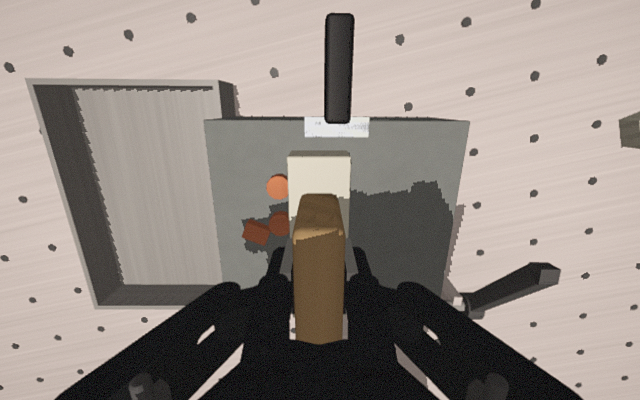

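drive_tool:
  series:
    - [[0.002, 0.009, 0], [0, 0, 0]]
    - [[0.004, 0.018, 0], [0, 0, 0]]
    - [[0.006, 0.026, 0], [0, 0, 0]]
    - [[0.008, 0.035, 0], [0, 0, 0]]
    - [[0.0105, 0.044, 0], [0, 0, 0]]
    - [[0.0125, 0.053, 0], [0, 0, 0]]
    - [[0.0145, 0.061, 0], [0, 0, 0]]
    - [[0.0175, 0.075, 0], [0, 0, 0]]

```text
time: 10.3
tool_pos: [0.507, 0.1146, 0.0979]
tool_rot: [0.0, 0.993, -0.116, -0.0]
contact_force: [-0.7, -0.7, -2.5]
gripper_width: 0.249
```

```bash
python3 - <<'E'
from h import *
im=save('wrist','w9.png');s=state();print(s['time'],s['tool_pos'].round(4),s['tool_rot'].round(4),s['contact_force'],s['gripper_width'])
im=grab_frame('scene')
cv2.imwrite('pics/s5.png',cv2.resize(im[110:230,315:455],None,fx=5,fy=5,interpolation=cv2.INTER_CUBIC)[:,:,::-1])
E
```

```text
10.35 [0.5075 0.1166 0.0982] [-1.100e-03  9.934e-01 -1.151e-01  2.000e-04] [-0.43572569  0.7857509  -1.69105085] 0.25446524723461644
```

View pics/w9.png

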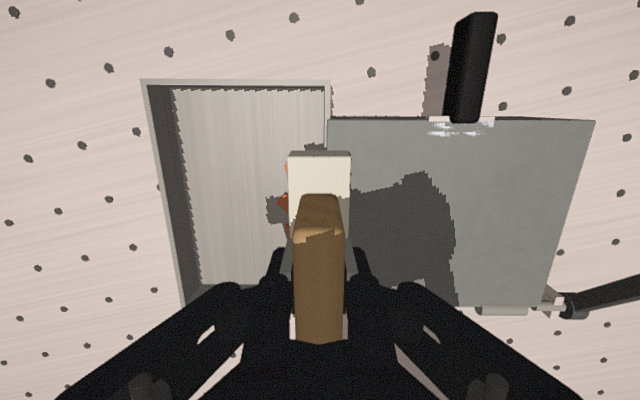

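View pics/s5.png

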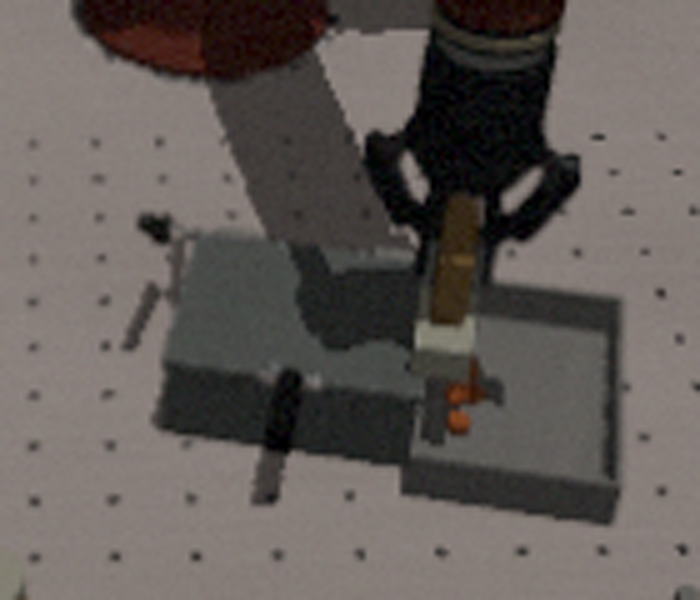

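drive_tool:
  series:
    - [[0, 0, 0.04], [0, 0, 0]]
    - [[0, 0, 0.085], [0, 0, 0]]
    - [[0, -0.03, 0.11], [0, 0, 0]]
    - [[0, -0.075, 0.11], [0, 0, 0]]
    - [[0, -0.12, 0.11], [0, 0, 4]]
    - [[0, -0.165, 0.11], [0, 0, 8]]
    - [[0, -0.21, 0.11], [0, 0, 13]]
    - [[0, -0.25, 0.11], [0, 0, 18]]

```text
time: 11.2
tool_pos: [0.5066, -0.1381, 0.2081]
tool_rot: [0.0, 0.999, 0.043, 0.0]
contact_force: [-0.1, 0.2, -2.0]
gripper_width: 0.254
```

drive_tool:
  series:
    - [[0, -0.045, 0], [0, 0, 4]]
    - [[-0.004, -0.09, 0], [0, 0, 8]]
    - [[-0.008, -0.135, 0], [0, 0, 12]]
    - [[-0.01, -0.175, 0], [0, 0, 15.7]]
    - [[-0.01, -0.21, 0], [0, 0, 15.7]]
    - [[-0.01, -0.231, 0], [0, 0, 15.7]]
    - [[-0.01, -0.231, -0.03], [0, 0, 15.7]]
    - [[-0.01, -0.231, -0.06], [0, 0, 15.7]]

```text
time: 12.0
tool_pos: [0.4977, -0.3681, 0.1487]
tool_rot: [0.001, 0.984, 0.177, 0.001]
contact_force: [0.4, -0.1, -3.4]
gripper_width: 0.246
```

```bash
python3 - <<'E'
from h import *
im=grab_frame('top');cv2.imwrite('pics/t6.png',im[:,:,::-1]);cv2.imwrite('pics/t6z.png',cv2.resize(im[180:290,180:330],None,fx=5,fy=5,interpolation=cv2.INTER_CUBIC)[:,:,::-1])
im=save('wrist','w10.png')
for i in range(2):
  s=state();print(s['time'],s['tool_pos'].round(4),s['tool_rot'].round(4),s['contact_force'],s['gripper_width']);grab_frame('wrist')
E
```

```text
12.1 [ 0.4944 -0.3642  0.1421] [-0.0045  0.9841  0.1776 -0.0032] [-0.87853213  1.41073058 -3.34708936] 0.2530315875873565
12.15 [ 0.4956 -0.3652  0.145 ] [-0.0027  0.9841  0.1778 -0.0019] [-0.06715573  0.11448845 -2.17605141] 0.2500064005276388
```

View pics/t6z.png

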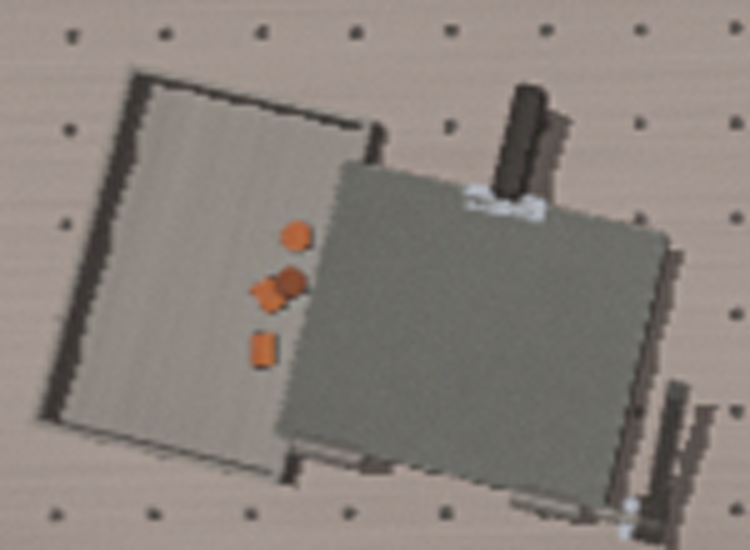

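View pics/w10.png

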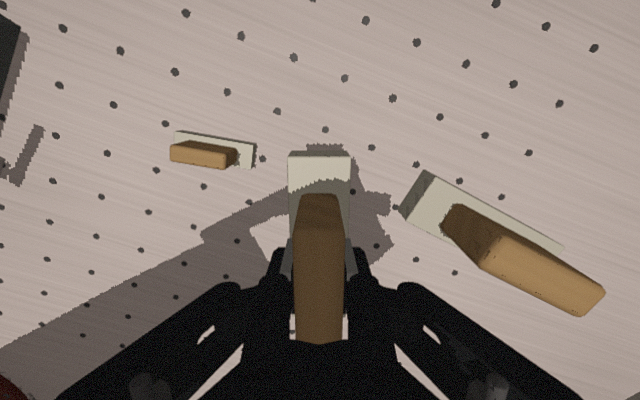

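drive_tool:
  series:
    - [[0, 0, -0.03], [0, 0, 0]]
    - [[0, 0, -0.06], [0, 0, 0]]
    - [[0, 0, -0.085], [0, 0, 0]]
    - [[0, 0, -0.1], [0, 0, 0]]
    - [[0, 0, -0.108], [0, 0, 0]]
    - [[0, 0, -0.112], [0, 0, 0]]
    - [[0, 0, -0.112], [0, 0, 0]]
    - [[0, 0, -0.112], [0, 0, 0]]

```text
time: 13.0
tool_pos: [0.4978, -0.3678, 0.0376]
tool_rot: [0.001, 0.984, 0.178, 0.001]
contact_force: [-0.1, 0.1, -2.9]
gripper_width: 0.249
```

drive_tool:
  series:
    - [[0, 0, -0.001], [0, 0, 0]]
    - [[0, 0, -0.001], [0, 0, 0]]

```text
time: 13.2
tool_pos: [0.4972, -0.3673, 0.0357]
tool_rot: [0.0, 0.984, 0.178, 0.0]
contact_force: [0.2, 0.1, -1.8]
gripper_width: 0.246
```

drive_tool:
  series:
    - [[0, 0, -0.001], [0, 0, 0]]
    - [[0, 0, -0.001], [0, 0, 0]]
    - [[0, 0, -0.001], [0, 0, 0]]

```text
time: 13.5
tool_pos: [0.4972, -0.3675, 0.0351]
tool_rot: [0.0, 0.984, 0.178, 0.0]
contact_force: [-1.2, 1.4, 5.5]
gripper_width: 0.249
```

drive_tool:
  series:
    - [[0, 0, 0], [0, 0, 0]]
    - [[0, 0, 0], [0, 0, 0]]
    - [[0, 0, 0], [0, 0, 0]]
    - [[0, 0, 0], [0, 0, 0]]
  fingers: -0.2

```text
time: 13.9
tool_pos: [0.4969, -0.367, 0.0337]
tool_rot: [-0.0, 0.984, 0.178, -0.0]
contact_force: [0.1, 0.2, -0.4]
gripper_width: 0.598
```

drive_tool:
  series:
    - [[0, 0, 0.02], [0, 0, 0]]
    - [[0, 0, 0.06], [0, 0, 0]]
    - [[0, 0, 0.11], [0, 0, 0]]
    - [[0, 0, 0.155], [0, 0, 0]]
    - [[0.003, 0.04, 0.18], [0, 0, -6]]
    - [[0.009, 0.085, 0.18], [0, 0, -12]]
    - [[0.015, 0.13, 0.18], [0, 0, -18]]
    - [[0.024, 0.175, 0.18], [0, 0, -24]]

```text
time: 14.7
tool_pos: [0.5208, -0.1906, 0.2144]
tool_rot: [0.0, 0.999, -0.034, 0.0]
contact_force: [-0.3, 0.7, 0.1]
gripper_width: 0.601
```

drive_tool:
  series:
    - [[0.009, 0.045, 0], [0, 0, -5]]
    - [[0.018, 0.09, 0], [0, 0, -9.7]]
    - [[0.027, 0.13, 0], [0, 0, -9.7]]
    - [[0.036, 0.165, 0], [0, 0, -9.7]]
    - [[0.045, 0.185, 0], [0, 0, -9.7]]
    - [[0.05, 0.195, 0], [0, 0, -9.7]]
    - [[0.05, 0.195, 0], [0, 0, -9.7]]
    - [[0.05, 0.195, 0], [0, 0, -9.7]]

```text
time: 15.5
tool_pos: [0.5708, 0.0022, 0.2138]
tool_rot: [0.0, 0.993, -0.115, -0.0]
contact_force: [0.5, -0.2, -0.8]
gripper_width: 0.603
```

```bash
python3 - <<'E'
from h import *
c=camera_model('wrist')
im=save('wrist','w11.png')
s=state();print(s['time'],s['tool_pos'].round(4),s['tool_rot'].round(4),s['joint_pos'].round(3),s['gripper_width'])
for n in ['flap_grip','index_tip','hinge','lid_middle']:
    print(n,[(np.round(q['location'],4).tolist(),round(q['confidence'],2)) for q in place_of('wrist',n)])
im=grab_frame('top');cv2.imwrite('pics/t7.png',im[:,:,::-1])
im=grab_frame('scene');cv2.imwrite('pics/s7.png',im[:,:,::-1])
E
```

```text
15.55 [0.5707 0.002  0.2138] [ 2.000e-04  9.933e-01 -1.158e-01 -2.000e-04] [-0.127 -0.064  1.759 -0.     1.448  1.676] 0.5984109447397747
flap_grip [([0.5878, 0.0052, 0.0567], 0.8)]
index_tip [([0.4656, -0.0786, 0.1197], 0.62)]
hinge [([0.4227, 0.0453, 0.0577], 0.61)]
lid_middle [([0.4891, 0.0255, 0.0579], 0.88)]
```

View pics/w11.png

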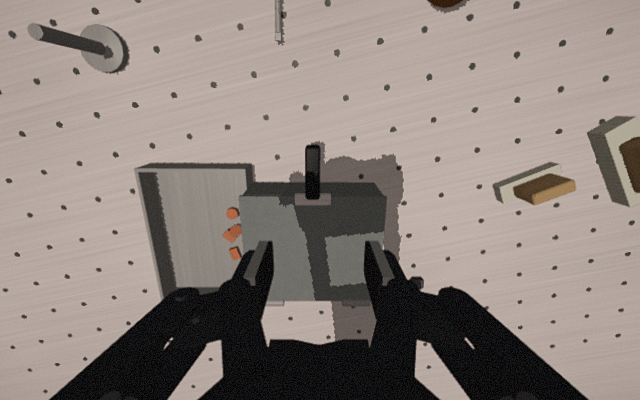

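View pics/s7.png

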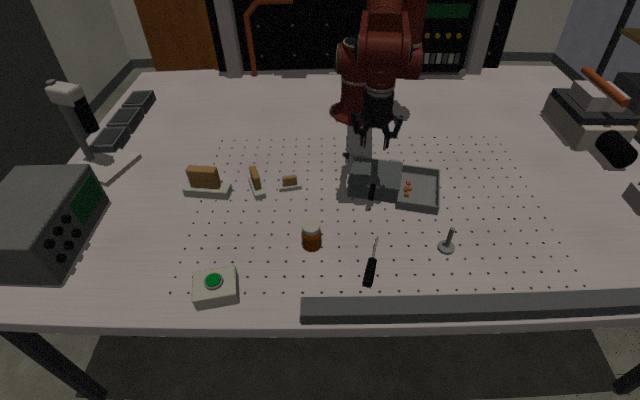

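drive_tool:
  series:
    - [[-0.022, -0.029, 0.01], [7.3, -1.7, 0]]
    - [[-0.044, -0.058, 0.01], [14.6, -3.4, 0]]
    - [[-0.066, -0.087, 0.01], [21.9, -5.1, 0]]
    - [[-0.088, -0.116, 0.01], [29.2, -6.8, 0]]
    - [[-0.11, -0.145, 0.01], [36.5, -8.5, 0]]
    - [[-0.131, -0.18, 0], [43.8, -10.3, 0]]
    - [[-0.131, -0.18, 0], [43.8, -10.3, 0]]
    - [[-0.131, -0.18, 0], [43.8, -10.3, 0]]

```text
time: 16.65
tool_pos: [0.4392, -0.1786, 0.213]
tool_rot: [-0.381, 0.917, -0.109, 0.044]
contact_force: [0.5, -0.1, 0.7]
gripper_width: 0.602
```

```bash
python3 - <<'E'
from h import *
import json
c=camera_model('wrist')
im=save('wrist','w12.png')
json.dump({k:np.asarray(v).tolist() for k,v in c.items()},open('c12.json','w'))
c2=camera_model('wrist');print(np.array(c['tvec'])-np.array(c2['tvec']))
s=state();print(s['time'],s['tool_pos'].round(4),s['tool_rot'].round(4),s['joint_pos'].round(3),s['gripper_width'])
print([(np.round(q['location'],4).tolist(),round(q['confidence'],2)) for q in place_of('wrist','index_tip')])
E
```

```text
[ 0.00026225 -0.00048455 -0.00046168]
16.7 [ 0.4399 -0.1774  0.214 ] [-0.38    0.9177 -0.1072  0.0442] [-0.891 -0.066  1.901  0.612  1.806  0.903] 0.6005215208334131
[([0.4682, -0.078, 0.1179], 0.74)]
```

View pics/w12.png

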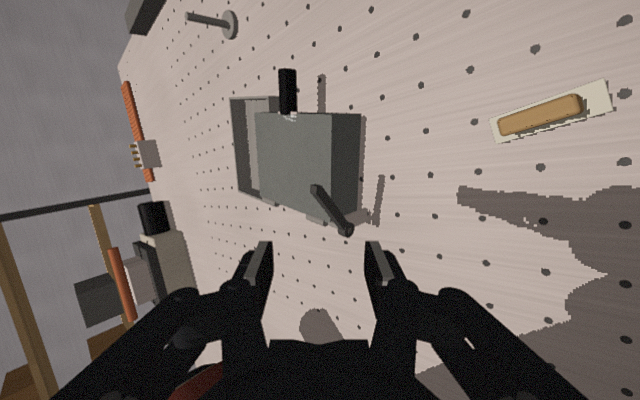

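```bash
python3 - <<'E'
import cv2
im=cv2.imread('pics/w12.png');cv2.imwrite('pics/w12z.png',cv2.resize(im[165:245,290:400],None,fx=7,fy=7,interpolation=cv2.INTER_CUBIC))
E
```

```text
(no output)
```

View pics/w12z.png

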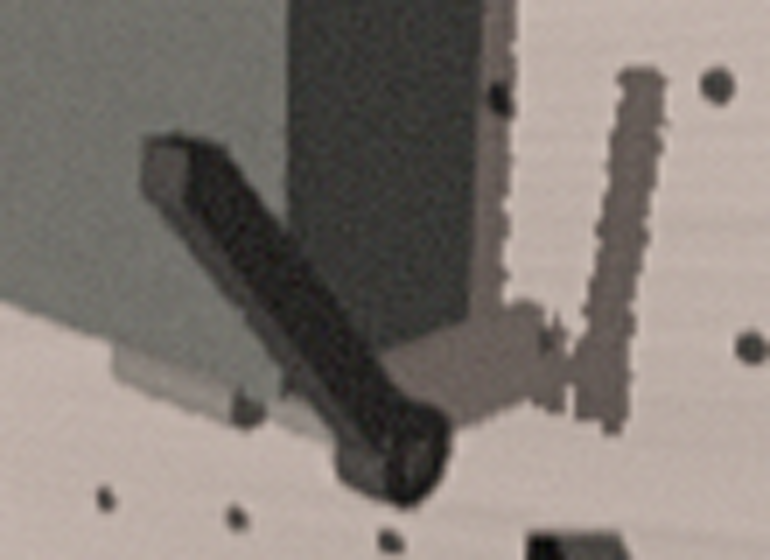

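```bash
cat >> h.py <<'E'
def line_angle(name,p,q,yaw=-0.23,c=None):
    o,d=ray(name,[p,q],c); n=np.cross(d[0],d[1]); xh=np.array([np.cos(yaw),np.sin(yaw),0])
    return np.arctan2(-n@xh,n[2])
E
python3 - <<'E'
from h import *
import json
c={k:(np.array(v) if isinstance(v,list) else v) for k,v in json.load(open('c12.json')).items()}
f=lambda x,y:(290+(x+.5)/7-.5,165+(y+.5)/7-.5)
for yaw in (-.24,-.22):
  for p,q in [((183,200),(350,440)),((222,152),(390,385)),((150,203),(335,440)),((287,0),(290,200))]:
    print(yaw,np.mod(line_angle('wrist',f(*p),f(*q),yaw,c),np.pi).round(3))
# overlay model
hinge=np.array([.4205,.0445,.059]);yaw=-.232
xh=np.array([np.cos(yaw),np.sin(yaw),0]);yh=np.array([-np.sin(yaw),np.cos(yaw),0]);z=np.array([0,0,1.])
im=cv2.resize(cv2.imread('pics/w12.png')[165:245,290:400],None,fx=7,fy=7,interpolation=cv2.INTER_CUBIC)
def dr(P,col):
  u=cv2.projectPoints(np.float64(P).reshape(-1,1,3),c['rvec'],c['tvec'],K(c),c['D'])[0].reshape(-1,2)
  u=(u-[290,165]+.5)*7-.5
  cv2.polylines(im,[np.int32(u.round())],False,col,1)
for th,col in ((.69,(0,255,0)),):
  a=np.cos(th)*xh+np.sin(th)*z;nn=-np.sin(th)*xh+np.cos(th)*z
  for sy in (-5,5):
    B=hinge-yh*(.108+sy/1000)
    dr([B+nn*.006,B+a*.09+nn*.006,B+a*.09-nn*.006,B-nn*.006,B+nn*.006],col if sy>0 else (0,0,255))
cv2.imwrite('pics/w12o.png',im)
# handle
c=None
E
```

```text
-0.24 0.654
-0.24 0.691
-0.24 0.689
-0.24 0.044
-0.22 0.646
-0.22 0.683
-0.22 0.682
-0.22 0.023
```

View pics/w12o.png

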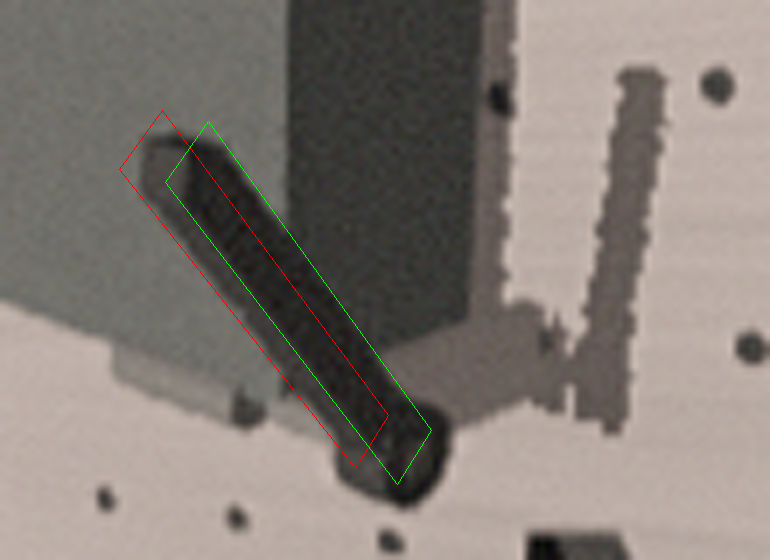

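drive_tool:
  series:
    - [[0.022, 0.03, 0.005], [-7.3, 1.7, 0]]
    - [[0.044, 0.06, 0.01], [-14.6, 3.4, 0]]
    - [[0.066, 0.09, 0.01], [-21.9, 5.1, 0]]
    - [[0.088, 0.12, 0.01], [-29.2, 6.8, 0]]
    - [[0.11, 0.15, 0], [-36.5, 8.5, 0]]
    - [[0.135, 0.175, -0.02], [-43.8, 10.3, 0]]
    - [[0.148, 0.182, -0.045], [-43.8, 10.3, 0]]
    - [[0.148, 0.182, -0.07], [-43.8, 10.3, 0]]

```text
time: 17.55
tool_pos: [0.5901, 0.0109, 0.1455]
tool_rot: [-0.0, 0.994, -0.11, 0.003]
contact_force: [-0.5, -0.6, -1.0]
gripper_width: 0.599
```

drive_tool:
  series:
    - [[0, 0, -0.01], [0, 0, 0]]
    - [[0, 0, -0.01], [0, 0, 0]]
    - [[0, 0, -0.01], [0, 0, 0]]

```text
time: 17.85
tool_pos: [0.5884, 0.0054, 0.1356]
tool_rot: [-0.0, 0.993, -0.115, 0.001]
contact_force: [0.0, -0.7, 0.1]
gripper_width: 0.599
```

```bash
python3 - <<'E'
from h import *
im=save('wrist','w13.png')
s=state();print(s['time'],s['tool_pos'].round(4),s['tool_rot'].round(4),s['joint_pos'].round(3),s['gripper_width'])
print(proj('wrist',[[.588,.004,.070],[.588,.004,.059]]))
print([(np.round(q['location'],4).tolist(),round(q['confidence'],2)) for q in place_of('wrist','flap_grip')])
E
```

```text
17.9 [0.5888 0.0049 0.1362] [-0.      0.9933 -0.1153  0.0017] [-0.118  0.042  1.787  0.     1.309  1.684] 0.6022164757954733
[[318.84964226 212.10643432]
 [318.82573509 207.37885578]]
[([0.5887, 0.0047, 0.0559], 0.74)]
```

View pics/w13.png

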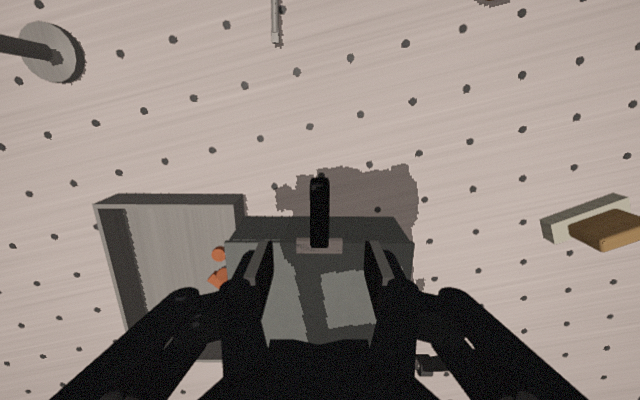

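drive_tool:
  series:
    - [[-0.001, 0, -0.025], [0, 0, 0]]
    - [[-0.001, 0, -0.055], [0, 0, 0]]
    - [[-0.001, 0, -0.08], [0, 0, 0]]
    - [[-0.001, 0, -0.093], [0, 0, 0]]
    - [[-0.001, 0, -0.096], [0, 0, 0]]
    - [[-0.001, 0, -0.096], [0, 0, 0]]
    - [[-0.001, 0, -0.096], [0, 0, 0]]
    - [[-0.001, 0, -0.096], [0, 0, 0]]

```text
time: 18.75
tool_pos: [0.5882, 0.0048, 0.0398]
tool_rot: [0.0, 0.993, -0.115, 0.001]
contact_force: [0.4, -0.3, 1.3]
gripper_width: 0.597
```

```bash
python3 - <<'E'
from h import *
im=save('wrist','w14.png')
s=state();print(s['time'],s['tool_pos'].round(4),s['tool_rot'].round(4),s['contact_force'],s['gripper_width'])
E
```

```text
18.8 [0.588  0.0049 0.0395] [-0.      0.9933 -0.1153  0.0013] [ 0.34467983  0.81762369 -0.05355966] 0.6002662289491956
```

View pics/w14.png

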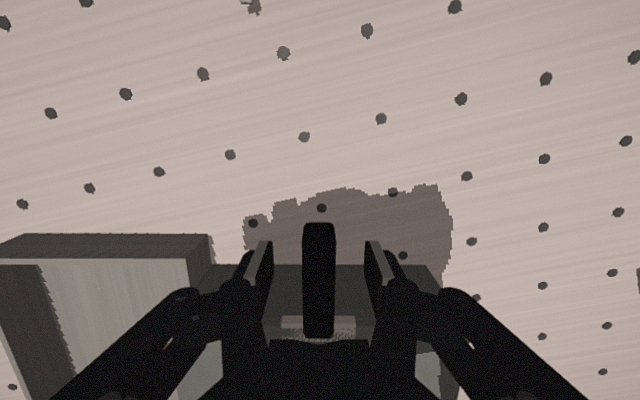

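Handle centred between the fingers (columns 302–335). Close.

drive_tool:
  series:
    - [[0, 0, 0], [0, 0, 0]]
    - [[0, 0, 0], [0, 0, 0]]
    - [[0, 0, 0], [0, 0, 0]]
    - [[0, 0, 0], [0, 0, 0]]
    - [[0, 0, 0], [0, 0, 0]]
    - [[0, 0, 0], [0, 0, 0]]
  fingers: 1

```text
time: 19.4
tool_pos: [0.5871, 0.0051, 0.0384]
tool_rot: [-0.0, 0.993, -0.115, 0.0]
contact_force: [-1.2, 1.2, 3.8]
gripper_width: 0.177
```

```bash
python3 - <<'E'
from h import *
s=state();print(s['time'],s['tool_pos'].round(4),s['tool_rot'].round(4),s['contact_force'],s['gripper_width'])
yaw=-.232
hinge=np.array([.4205,.0445,.059])
xh=np.array([np.cos(yaw),np.sin(yaw),0]);yh=np.array([-np.sin(yaw),np.cos(yaw),0])
r0=s['tool_pos']-hinge
print('along',r0@xh,r0@yh)
for th in np.linspace(0,.675,17)[1:]:
    R=cv2.Rodrigues(-yh*th)[0]
    print(round(th,4),(R@r0-r0).round(4).tolist(),np.degrees(-yh*th).round(2).tolist())
E
```

```text
19.4 [0.5871 0.0051 0.0384] [-2.000e-04  9.933e-01 -1.154e-01  1.000e-04] [-1.19660885  1.18149845  3.78777909] 0.17707283472677426
along 0.17119681251598617 -5.98165897178482e-05
0.0422 [0.0007, -0.0002, 0.0072] [-0.56, -2.35, -0.0]
0.0844 [0.0011, -0.0003, 0.0145] [-1.11, -4.7, -0.0]
0.1266 [0.0012, -0.0003, 0.0218] [-1.67, -7.06, -0.0]
0.1688 [0.001, -0.0002, 0.029] [-2.22, -9.41, -0.0]
0.2109 [0.0005, -0.0001, 0.0363] [-2.78, -11.76, -0.0]
0.2531 [-0.0003, 0.0001, 0.0435] [-3.33, -14.11, -0.0]
0.2953 [-0.0014, 0.0003, 0.0507] [-3.89, -16.47, -0.0]
0.3375 [-0.0028, 0.0007, 0.0578] [-4.45, -18.82, -0.0]
0.3797 [-0.0044, 0.001, 0.0649] [-5.0, -21.17, -0.0]
0.4219 [-0.0064, 0.0015, 0.0719] [-5.56, -23.52, -0.0]
0.4641 [-0.0087, 0.002, 0.0788] [-6.11, -25.88, -0.0]
0.5063 [-0.0112, 0.0026, 0.0856] [-6.67, -28.23, -0.0]
0.5484 [-0.014, 0.0033, 0.0923] [-7.22, -30.58, -0.0]
0.5906 [-0.0171, 0.004, 0.0988] [-7.78, -32.93, -0.0]
0.6328 [-0.0204, 0.0048, 0.1052] [-8.34, -35.29, -0.0]
0.675 [-0.024, 0.0057, 0.1115] [-8.89, -37.64, -0.0]
```

drive_tool:
  series:
    - [[0.0007, -0.0002, 0.0072], [-0.56, -2.35, 0]]
    - [[0.0011, -0.0003, 0.0145], [-1.11, -4.7, 0]]
    - [[0.0012, -0.0003, 0.0218], [-1.67, -7.06, 0]]
    - [[0.001, -0.0002, 0.029], [-2.22, -9.41, 0]]
    - [[0.0005, -0.0001, 0.0363], [-2.78, -11.76, 0]]
    - [[-0.0003, 0.0001, 0.0435], [-3.33, -14.11, 0]]
    - [[-0.0014, 0.0003, 0.0507], [-3.89, -16.47, 0]]
    - [[-0.0028, 0.0007, 0.0578], [-4.45, -18.82, 0]]

```text
time: 20.2
tool_pos: [0.5844, 0.0057, 0.0961]
tool_rot: [0.019, 0.979, -0.114, 0.168]
contact_force: [1.0, 0.8, -0.4]
gripper_width: 0.177
```

```bash
python3 - <<'E'
from h import *
im=grab_frame('scene')
cv2.imwrite('pics/s8.png',cv2.resize(im[100:220,315:455],None,fx=5,fy=5,interpolation=cv2.INTER_CUBIC)[:,:,::-1])
im=save('wrist','w15.png')
s=state();print(s['time'],s['tool_pos'].round(4),s['tool_rot'].round(4),s['contact_force'],s['ft_torque'],s['gripper_width'],s['joint_pos'].round(3))
E
```

```text
20.3 [0.5843 0.0058 0.0966] [ 0.0195  0.979  -0.1135  0.1681] [1.60004922 0.45475439 0.05005441] [ 0.06988661 -0.11721724 -0.12021646] 0.17799676749235027 [-0.096 -0.118  2.043 -0.058  0.88   1.735]
```

View pics/s8.png

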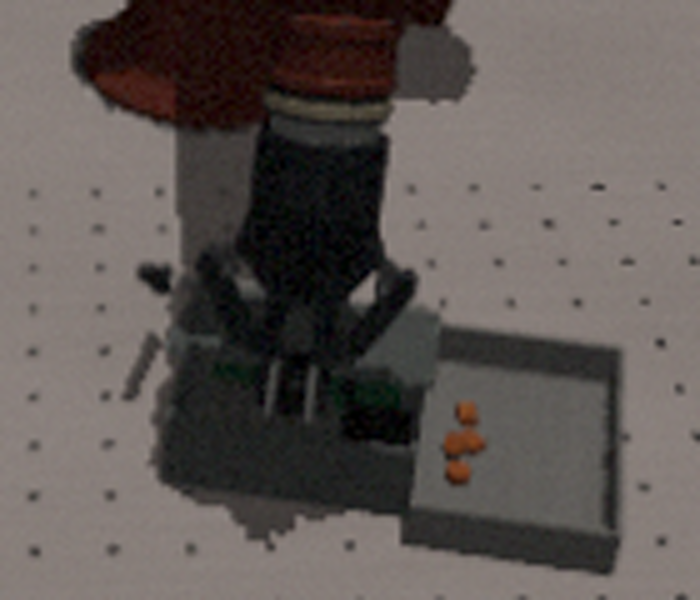

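View pics/w15.png

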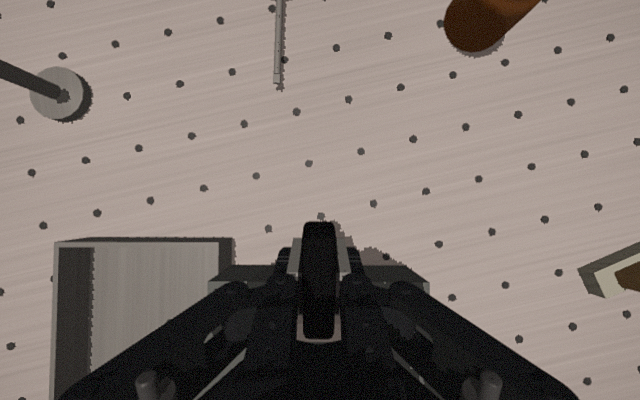

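drive_tool:
  series:
    - [[-0.0016, 0.0003, 0.0071], [-0.55, -2.35, 0]]
    - [[-0.0036, 0.0008, 0.0141], [-1.11, -4.7, 0]]
    - [[-0.0059, 0.0013, 0.021], [-1.66, -7.06, 0]]
    - [[-0.0084, 0.0019, 0.0278], [-2.22, -9.41, 0]]
    - [[-0.0112, 0.0026, 0.0345], [-2.77, -11.76, 0]]
    - [[-0.0143, 0.0033, 0.041], [-3.33, -14.11, 0]]
    - [[-0.0176, 0.0041, 0.0474], [-3.89, -16.47, 0]]
    - [[-0.0212, 0.005, 0.0537], [-4.44, -18.82, 0]]

```text
time: 21.1
tool_pos: [0.5632, 0.0109, 0.1498]
tool_rot: [0.038, 0.937, -0.109, 0.33]
contact_force: [2.2, 2.2, 1.0]
gripper_width: 0.18
```

drive_tool:
  series:
    - [[0, 0, 0], [0, 0, 0]]
    - [[0, 0, 0], [0, 0, 0]]
    - [[0, 0, 0], [0, 0, 0]]
    - [[0, 0, 0], [0, 0, 0]]

```text
time: 21.5
tool_pos: [0.5633, 0.0108, 0.1495]
tool_rot: [0.038, 0.937, -0.109, 0.329]
contact_force: [3.3, 3.3, 1.3]
gripper_width: 0.175
```

```bash
python3 - <<'E'
from h import *
im=grab_frame('scene')
cv2.imwrite('pics/s9.png',im[:,:,::-1])
cv2.imwrite('pics/s9z.png',cv2.resize(im[100:220,315:455],None,fx=5,fy=5,interpolation=cv2.INTER_CUBIC)[:,:,::-1])
im=grab_frame('top')
cv2.imwrite('pics/t9.png',im[:,:,::-1])
cv2.imwrite('pics/t9z.png',cv2.resize(im[180:290,180:330],None,fx=5,fy=5,interpolation=cv2.INTER_CUBIC)[:,:,::-1])
im=save('wrist','w16.png')
s=state();print(s['time'],s['tool_pos'].round(4),s['tool_rot'].round(4),s['contact_force'],s['ft_torque'],s['gripper_width'],s['joint_pos'].round(3))
from scipy.spatial.transform import Rotation as Ro
q=s['tool_rot'];zt=Ro.from_quat([q[1],q[2],q[3],q[0]]).as_matrix()[:,2];print(zt)
yaw=-.232;xh=np.array([np.cos(yaw),np.sin(yaw),0]);print('tilt',np.arctan2(zt@xh,-zt[2]))
h=np.array([.4205,.0445,.059]);g=s['tool_pos']-.019*zt-h;print('grip',np.arctan2(g[2],g@xh),np.hypot(g[2],g@xh))
for cam in ('scene','top'):
  for n in ('flap_grip','index_tip'):
    print(cam,n,[(np.round(q['location'],4).tolist(),round(q['confidence'],2)) for q in place_of(cam,n)])
E
```

```text
21.65 [0.5633 0.0108 0.1496] [ 0.0382  0.9373 -0.1088  0.329 ] [3.20770463 4.14107242 1.20468549] [ 0.48465591 -0.0958271   0.24296296] 0.178601385810908 [-0.06  -0.41   2.262 -0.182  0.629  1.853]
[ 0.6083481  -0.14323509 -0.78063839]
tilt 0.6751095608561332
grip 0.6637179374198998 0.17116435611789185
scene flap_grip [([0.5506, 0.0129, 0.1655], 0.56)]
scene index_tip [([0.4599, -0.0782, 0.1159], 0.62)]
top flap_grip [([0.5548, 0.0147, 0.1689], 0.82), ([0.4852, 0.1452, 0.0098], 0.58)]
top index_tip [([0.4811, 0.1457, 0.0111], 0.6)]
```

View pics/s9z.png

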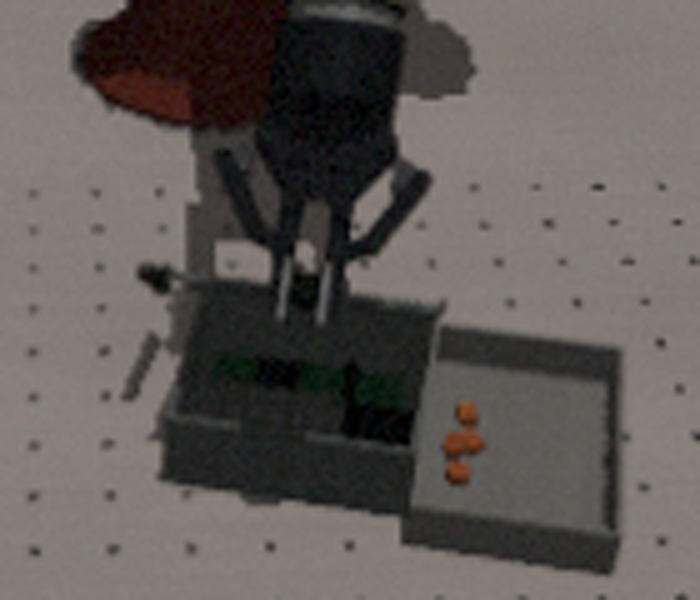

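View pics/t9z.png

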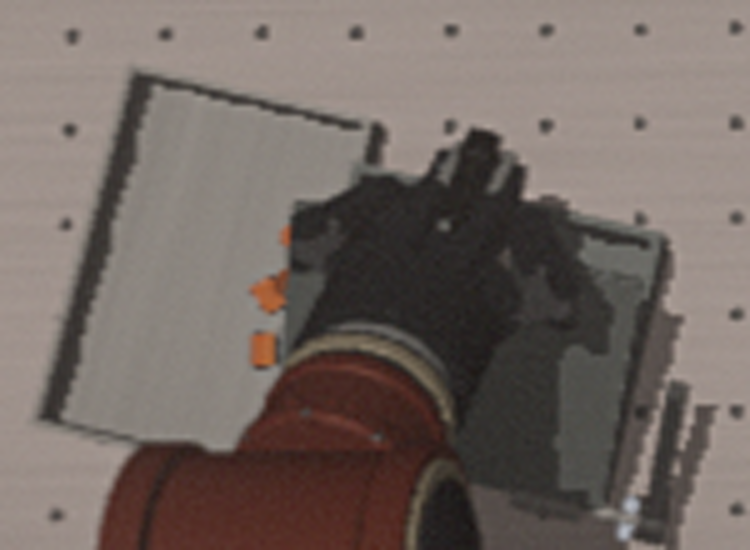

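View pics/w16.png

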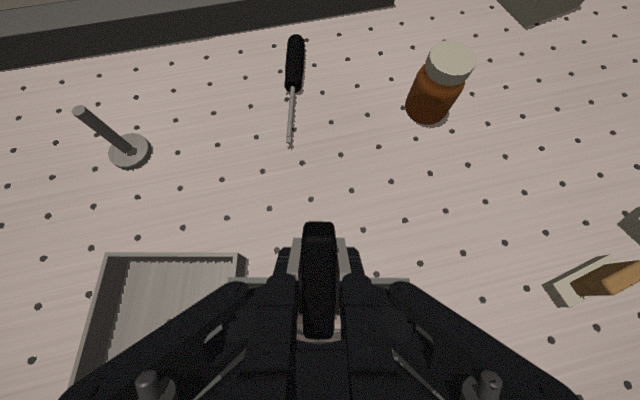

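```bash
python3 - <<'E'
import cv2
import numpy as np
a=cv2.imread('pics/w8.png')[255:325,440:570];b=cv2.imread('pics/w9.png')[255:335,530:640]
a=cv2.resize(a,None,fx=6,fy=6,interpolation=cv2.INTER_CUBIC);b=cv2.resize(b,None,fx=6,fy=6,interpolation=cv2.INTER_CUBIC)
cv2.imwrite('pics/w8z.png',a);cv2.imwrite('pics/w9z.png',b)
E
```

```text
(no output)
```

View pics/w8z.png

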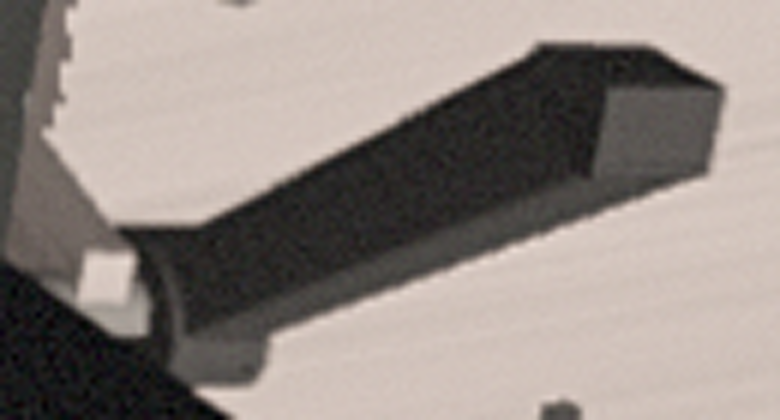

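View pics/w9z.png

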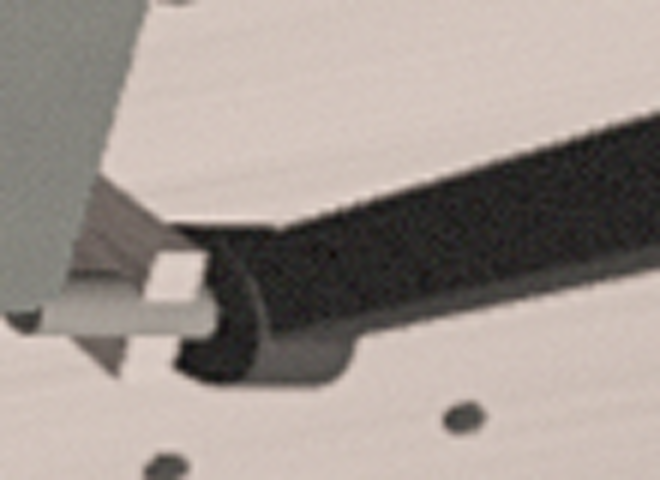

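```bash
python3 - <<'E'
from h import *
from scipy.spatial.transform import Rotation as Ro
qr=lambda q:Ro.from_quat([q[1],q[2],q[3],q[0]]).as_matrix()
s=state();c=camera_model('wrist');Rwc=cv2.Rodrigues(np.float64(c['rvec']))[0]
Rct=Rwc@qr(s['tool_rot'])   # cam<-tool
def cam(q):
    d=dict(c);d['rvec']=cv2.Rodrigues(Rct@qr(np.array(q)/np.linalg.norm(q)).T)[0];return d
c8=cam([-6e-4,.9934,-.1150,1e-4]);c9=cam([-1.1e-3,.9934,-.1151,2e-4])
f=lambda o,p:(o[0]+(p[0]+.5)/6-.5,o[1]+(p[1]+.5)/6-.5)
for yaw in (-.24,-.232,-.224):
  r=[]
  for cc,o,L in ((c8,(440,255),[((210,220),(540,45)),((190,333),(590,176)),((270,335),(708,175))]),(c9,(530,255),[((285,230),(655,115)),((275,333),(655,243)),((365,335),(655,268))])):
    for p,q in L: r.append(round(float(np.mod(line_angle('wrist',f(o,p),f(o,q),yaw,cc),np.pi)),3))
  print(yaw,r)
E
```

```text
-0.24 [0.682, 0.693, 0.69, 0.683, 0.69, 0.684]
-0.232 [0.684, 0.695, 0.692, 0.685, 0.691, 0.685]
-0.224 [0.687, 0.697, 0.694, 0.686, 0.692, 0.686]
```

drive_tool:
  series:
    - [[-0.0016, 0.0004, 0.002], [-0.2, -0.84, 0]]
    - [[-0.0016, 0.0004, 0.002], [-0.2, -0.84, 0]]
    - [[-0.0016, 0.0004, 0.002], [-0.2, -0.84, 0]]
    - [[-0.0016, 0.0004, 0.002], [-0.2, -0.84, 0]]

```text
time: 22.25
tool_pos: [0.5618, 0.0112, 0.1521]
tool_rot: [0.039, 0.935, -0.109, 0.336]
contact_force: [3.6, 4.9, 2.3]
gripper_width: 0.179
```

```bash
python3 - <<'E'
from h import *
from scipy.spatial.transform import Rotation as Ro
s=state();q=s['tool_rot'];zt=Ro.from_quat([q[1],q[2],q[3],q[0]]).as_matrix()[:,2]
yaw=-.232;xh=np.array([np.cos(yaw),np.sin(yaw),0]);yh=np.array([-np.sin(yaw),np.cos(yaw),0]);z=np.array([0,0,1.])
print(s['time'],'tilt',np.arctan2(zt@xh,-zt[2]),s['contact_force'],s['gripper_width'])
h=np.array([.4205,.0445,.059]);g=s['tool_pos']-.019*zt-h;print('grip',np.arctan2(g[2],g@xh))
for cam,(y0,y1,x0,x1),k in (('scene',(100,220,315,455),5),('top',(180,290,180,330),5)):
  im=cv2.resize(grab_frame(cam)[y0:y1,x0:x1],None,fx=k,fy=k,interpolation=cv2.INTER_CUBIC)[:,:,::-1].copy()
  def dr(P,col):
    u=(proj(cam,P)-[x0,y0]+.5)*k-.5;cv2.polylines(im,[np.int32(u.round())],True,col,1)
  for th,col in ((.688,(0,255,0)),(.60,(255,255,0))):
    a=np.cos(th)*xh+np.sin(th)*z;n=-np.sin(th)*xh+np.cos(th)*z
    dr([h+n*.003+yh*.083*sy+a*l for sy,l in ((1,0),(1,.14),(-1,.14),(-1,0))],col)
    B=h-yh*.103;dr([B+n*.006,B+a*.09+n*.006,B+a*.09-n*.006,B-n*.006],col)
  cv2.imwrite(f'pics/o_{cam}.png',im)
E
```

```text
22.25 tilt 0.6909820636658283 [3.61828527 4.92162358 2.26465469] 0.17870958606079707
grip 0.6804691046939478
```

View pics/o_scene.png

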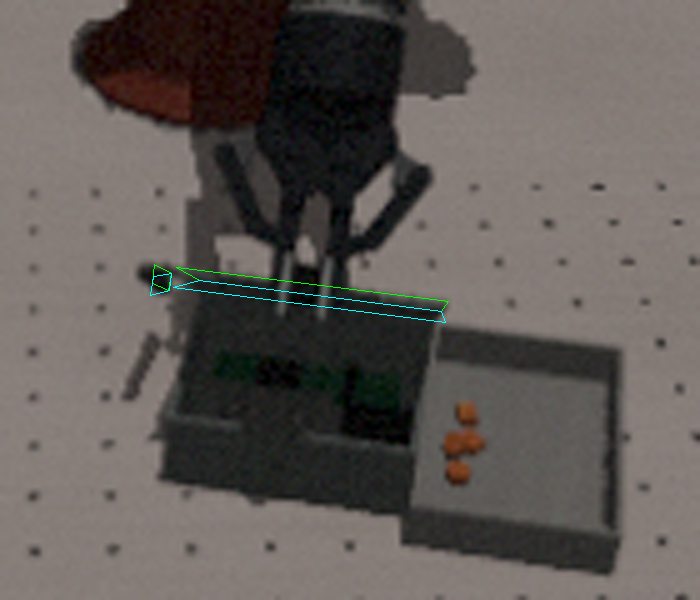

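View pics/o_top.png

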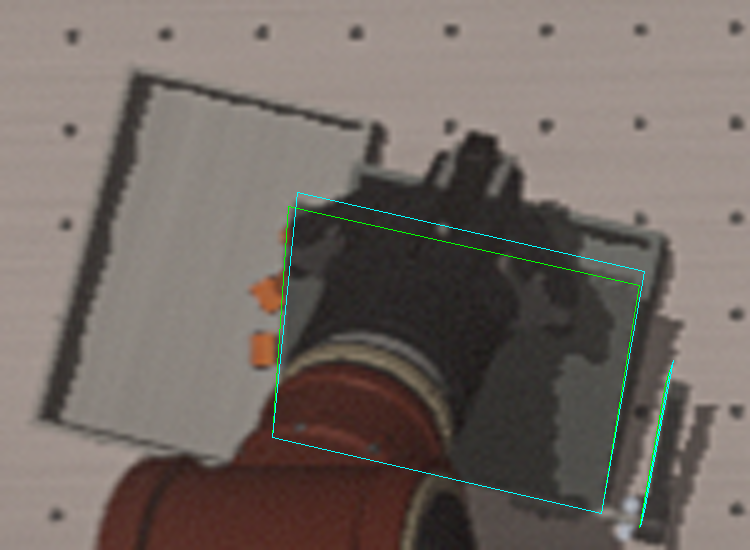

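drive_tool:
  series:
    - [[0, 0, 0], [0, 0, 0]]
    - [[0, 0, 0], [0, 0, 0]]
    - [[0, 0, 0], [0, 0, 0]]
    - [[0, 0, 0], [0, 0, 0]]
    - [[0, 0, 0], [0, 0, 0]]

```text
time: 22.85
tool_pos: [0.5618, 0.0111, 0.152]
tool_rot: [0.039, 0.935, -0.108, 0.336]
contact_force: [4.2, 3.8, 1.8]
gripper_width: 0.174
```

```bash
python3 - <<'E'
from h import *
save('scene','s10.png')
for n in ('index_tip','jar','screwdriver','post','scraper_mid','chip1'):
    print(n,[(np.round(q['location'],3).tolist(),round(q['confidence'],2)) for q in place_of('scene',n)])
s=state();print(s['time'],s['tool_pos'],s['contact_force'],s['gripper_width'])
print(job_done())
E
```

```text
index_tip [([0.463, -0.078, 0.117], 0.41)]
jar [([0.742, -0.178, 0.002], 0.88)]
screwdriver [([0.804, -0.011, -0.003], 0.55)]
post [([0.762, 0.21, -0.0], 0.84), ([0.54, 0.127, 0.013], 0.63)]
scraper_mid [([0.497, -0.37, 0.039], 0.86), ([0.518, -0.532, 0.054], 0.85), ([0.527, 0.171, 0.006], 0.7), ([0.497, -0.257, 0.027], 0.65)]
chip1 [([0.484, 0.149, 0.015], 0.56), ([0.536, 0.128, 0.01], 0.52), ([0.516, 0.136, 0.014], 0.37)]
23.2 [0.56180246 0.01113155 0.1520049 ] [3.46883958 3.85647506 1.56643431] 0.1761497125464113
the job is handed in; nothing more can be done
None
```

View pics/s10.png

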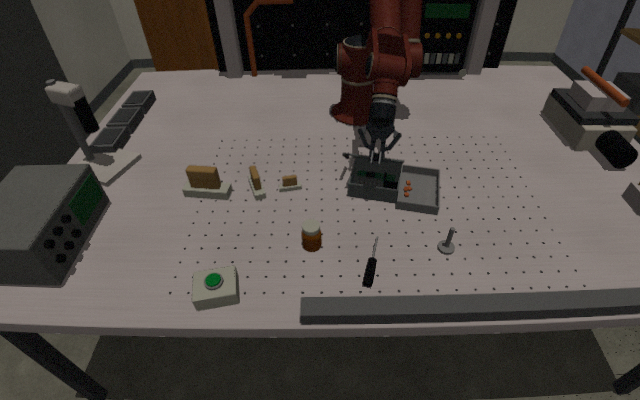

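The job is handed in at 23.2 s, with the gripper still holding the flap at about the index arm's angle.

- **Sweep:** I picked up the middle-sized scraper and swept the four offcuts off the flap in one pass. The top view afterwards showed all four in the tray. One is leaning on or lying partly over another. In the final picture the network reported only three of them.
- **Scraper:** It stands upright on the bench, within a few millimetres of where it started and clear of the housing.
- **Flap and index arm:** Six arm edges in two wrist pictures gave an index angle of 0.684–0.695 rad; a third, smaller wrist view gave 0.65–0.69. The flap is at 0.691 rad by the tool's tilt and 0.680 by the grip point. That difference is mostly the slightly low grip. All of these agree to within about 2 degrees, and outline overlays on the scene and top pictures fitted by eye.
- **Hold:** The force on the tool was about 5 N and steady at the end.
- **Bystanders:** The jar, screwdriver, post and index tip were all found where they started, within the networks' 4 mm accuracy.

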